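# Cover the valve block, then open its orange port

## Task

Close the valve block's window by lowering the steel cover plate over its two locating pins until it lies flush, and let go of it. Then unscrew the orange wing cap, whose thread may be right- or left-handed (try both ways rather than force it), and lift it straight off; finish while still holding it, upright and still, at least 8 cm higher than it sat. Leave the cover seated and everything else, the black cap too, where it is.

Things in the scene. Friction and masses are not known exactly. Their poses are not given: they have to be found in the camera images.
- block: Fixed aluminium valve block, 210 (x) by 250 (y) by 50 mm high, level, turned about the vertical. Origin: centre of its underside. Two ports at x = +50, y = +80 and -80 mm, each closed by a wing cap (orange or black, either way round). At x = -55 on top, a black-gasketed window with two upright locating pins at y = +55 and -55: 8 mm thick, 18 mm tall, top 5 mm tapered to 3 mm.
- window (a point): Point midway between the two locating pins, on the top face of the block (50 mm above the table), at x = -55, y = 0 of the block. Axes as those of the block.
- cover: Loose steel cover plate, 70 (x) by 150 (y) by 8 mm thick, about 0.3 kg, flat on the table at the start. Origin: centre of its underside. Two 11 mm through holes at y = +55 and -55 mm (x = 0) take the pins; it fits either way round, its y axis along the block's y and its origin on the window point.
- cover_grip (a point): Middle of the blue upright grip on the cover, 33 mm above the plate's underside. The grip is 14 mm thick along the cover's x, 50 mm long along its y, and reaches from the plate (8 mm) to 47 mm above the underside. Axes as those of the cover.
- orange_cap: Loose orange wing cap, about 0.12 kg, on one port. Skirt 66 mm across, 26 mm tall; origin on its axis at the skirt's lower rim, 52 mm above the table at the start. Coarse quarter-turn thread: the loosening way (either, changes each time) it turns easily (under 0.1 N m) without rising, free from 55 to 85 degrees (aim at 70); the wrong way it stops dead within 10.
- orange_wing (a point): Point in the upright wing on top of the orange cap, on the cap's axis, 45 mm above its origin. The wing is 50 mm long along the cap's x, 14 mm thick along y, from 26 to 57 mm above the origin; at the start it lies along the block's x axis. Until unscrewed the cap can rise only 2 mm; free, it lifts straight off a stem reaching 20 mm above the block.
- black_cap: Another wing cap, black, of the same shape, origin and axes, on the block's other port. Leave it alone.
- jar: Jar with a yellow lid, 60 mm across, 85 mm tall. Bystander on the table, origin on its underside: leave it alone.
- mug: Blue mug, 76 mm across, 90 mm tall. Bystander on the table, origin on its underside: leave it alone.
- screwdriver: Screwdriver with a red handle, lying. Bystander on the table, origin on its underside: leave it alone.
- wrench: Steel wrench, lying. Bystander on the table, origin on its underside: leave it alone.
- tape: Roll of yellow tape, 90 mm across, 24 mm high, lying. Bystander on the table, origin on its underside: leave it alone.
- bin: Open blue bin, 130 by 100 by 60 mm. Bystander on the table, origin on its underside: leave it alone.

How it is judged:
By the outcome, as a careful person would: the job done as asked, in the order asked, and still so for the second after the job is handed in, while the arm keeps its last pose, push and grip.
It also fails if it takes over 58 s, if anything falls off the work surface, if the arm or the gripper's body presses on something with over 40 N, if the wrist force passes 120 N, or if a joint passes its speed limit or range.

## Robot

A 6-joint arm with a two-finger parallel gripper is mounted at the origin on the work surface. World frame = base frame: x ahead of the robot, y to its left, z up, the work surface at z = 0. Lengths are in mm, angles in rad, forces in N, time in s.
With the tool pointing down it reaches from about 325 to 875 mm from the base axis. Payload 4.4 kg.
Tool frame: the origin (TCP) lies on the centre line of the jaws, within the pads' length; the fingertips stand ahead of it and the grasp point (between the pads) lies 6 mm ahead of it (ctrl.tcp_to_tips is the z of the fingertips in the tool frame, in mm); z points along the fingers, y is the direction in which the jaws open and shut (so a half turn about z gives the same grasp; the last joint's range is limited). The gripper opens to 85 mm and grips with 20 to 120 N. Pads are 22 mm wide; open, the fingers measure 114 mm over their backs; the gripper's body (76 mm by 85 mm) begins 54 mm behind the grasp point. The pads swing forward as they close: fully open they stand 13 mm farther back than shut.
Start: joints at [0.981, 0.207, 1.542, -0, 1.393, -0.15], TCP at [244.821, 520.279, 256.282] pointing down, gripper open.
Joint ranges: [-2.73, 2.73], [-0.86, 2.22], [0.23, 2.46], [-1.11, 4.25], [0.08, 2.63], [-2.82, 2.82]. Speed limits (rad/s): [2.79, 2.79, 3.14, 3.14, 3.14, 3.14].

## Interface

Orientations are given as a 3x3 rotation matrix whose columns are the frame's x, y, z axes.
In Python, from plant import ctrl, sensors, optics gives the robot as it stands. Calls block until the motion is done:
- ctrl.move_ptp(position, orientation): joint-space move of the TCP to a pose.
- ctrl.move_l(position, rot=None, vel=150, threshold=None): straight line of the TCP; rot=None keeps the orientation; vel is the mean speed in mm/s. With threshold (N) it stops when the force on the tool has changed by that much, and returns True; else False.
- ctrl.set_joints(angles): joint-space move.
- ctrl.gripper_to(opening, force=None): finger opening in mm; force is the grip in N (None keeps the last); returns when the fingers have stopped.
- ctrl.hold(seconds).
- ctrl.solve_ik(position, orientation): joint angles nearest the present ones, or None.
- sensors.read_state(): the state.
- optics.grab_frame(name): name is "scene" or "side" or "wrist"; returns (picture, depth): 384x512x3 uint8, red, green, blue; 384x512 float32, mm along the optical axis (not along the pixel's ray), 0 where there is no reading.
- optics.camera_params(name): a dict with "mtx" (3x3 intrinsics, pixels), "k1" (the pictures are not rectified: a ray, as slopes to the right and down, at radius r is drawn at 1 + k1 r^2 times it, then the intrinsics apply), "R" (3x3) and "t" (3): a world point X has camera coordinates R X + t; the wrist camera has in their place "T_tool_cam" (4x4, takes a point from camera to tool coordinates, whose origin is the TCP and whose axes are the flange's). Camera axes: x right, y down, z forward; pixel columns grow to the right and rows downward; lengths in mm; the calibration is good to about 2 mm. A picture is of the moment at which its call begins: read the wrist's pose just before it. camera_params takes no time and is no camera call.
A pose or a line that the arm cannot do raises ctrl.MotionError and nothing moves.
- ctrl.finish_job(): hands the job in, once; it reports no verdict.
The state is a dict: "t": time; "q": joint angles; "qvel": joint speeds; "tau": joint torques, N m; "eef_pos": TCP position; "eef_rot": TCP orientation; "force": force on the tool from outside, world axes, zero at the start; "wrist_torque": the same for the moment, N m; "grip_width": finger opening in mm.
Only numpy, scipy, OpenCV 4.12 (cv2) and the standard library are available. Lean on these libraries where they do the work, as an engineer would, in place of code of your own. Each camera call takes 0.05 s, during which the arm holds its last target. There are 200 camera calls.

## Working session

There is one attempt and no reset: what is moved stays moved. The work goes in short steps, each a Python script; the robot and the scene stay as the last script left them, time stands still between calls to the robot, and variables do not carry over. Pictures are saved under pics/ and viewed, about 8 in all and at most 12, crops included, and the job is handed in when it is done.

```bash
mkdir -p pics; ls; cat > h.py <<'E'
import numpy as np, cv2
from plant import ctrl, sensors, optics
def grab(name):
    s=sensors.read_state(); im,d=optics.grab_frame(name); return im,d,cam(name,s)
def cam(name,s):
    p=optics.camera_params(name); K=np.array(p["mtx"]);k1=p["k1"]
    if name=="wrist":
        T=np.array(p["T_tool_cam"]);Rt=np.array(s["eef_rot"]);
        Rc=Rt@T[:3,:3]; c=Rt@T[:3,3]+np.array(s["eef_pos"])
    else:
        Rc=np.array(p["R"]).T; c=-Rc@np.array(p["t"])
    return K,k1,Rc,c
def rays(uv,C):
    K,k1,Rc,c=C
    u=cv2.undistortPoints(np.array(uv,float).reshape(-1,1,2),K,np.array([k1,0,0,0.])).reshape(-1,2)
    return np.c_[u,np.ones(len(u))]@Rc.T
def onplane(uv,C,z):
    r=rays(uv,C); return C[3]+r*((z-C[3][2])/r[:,2])[:,None]
def cloud(d,C):
    v,u=np.mgrid[:d.shape[0],:d.shape[1]]
    r=rays(np.c_[u.ravel(),v.ravel()],C)
    return (C[3]+r*d.reshape(-1,1)).reshape(*d.shape,3)
def down(yaw): # jaw axis y at angle yaw
    y=np.array([np.cos(yaw),np.sin(yaw),0]);z=np.array([0,0,-1.]);return np.c_[np.cross(y,z),y,z]
def save(im,n): cv2.imwrite("pics/"+n,im[:,:,::-1])
E
python3 - <<'E'
from h import *
for n in("scene","side"):
    im,d,C=grab(n); save(im,n+"0.png"); np.savez(n+"0.npz",im=im,d=d); print(n,C[3].round(),C[2][:,2].round(2),(d>0).mean())
a=np.hstack([cv2.imread("pics/scene0.png"),cv2.imread("pics/side0.png")])
s=sensors.read_state();print(s["eef_rot"],ctrl.tcp_to_tips,s["t"])
E
```

```text
pics
scene [1388. -142. 1441.] [-0.53  0.15 -0.84] 0.9957987467447916
side [ 152. -616. 1038.] [ 0.33  0.55 -0.77] 0.9959971110026041
[[-9.04885150e-01  4.25654052e-01 -1.22196288e-03]
 [ 4.25655655e-01  9.04883520e-01 -1.75483406e-03]
 [ 3.58781845e-04 -2.10805869e-03 -9.99997714e-01]] 25.0 0.1
```

View pics/scene0.png

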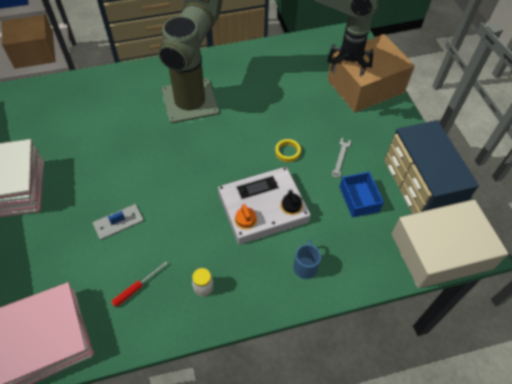

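View pics/side0.png

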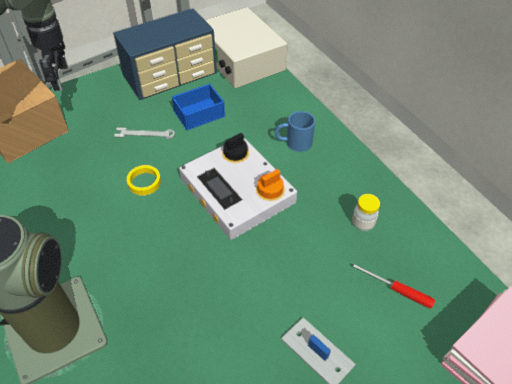

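The scene view shows the cover at about (119,221), with its blue grip at (123,216). The block is at (265,205), its window at (258,186), the orange cap at (246,215) and the black cap at (291,202). The side view shows the same layout, with the cover at (317,350). Next I'll get coarse positions.

```bash
python3 - <<'E'
from h import *
for n in("scene","side"):
    z=np.load(n+"0.npz");im,d=z["im"],z["d"];C=cam(n,sensors.read_state());P=cloud(d,C)
    hsv=cv2.cvtColor(im,cv2.COLOR_RGB2HSV)
    H,S,V=[hsv[...,i].astype(int) for i in range(3)]
    ws=(P[...,0]>200)&(P[...,0]<900)&(abs(P[...,1])<600)&(P[...,2]<150)
    low=(S<60)&(V>110)&ws
    for nm,m,h in(("grey-low",low&(P[...,2]<20)&(P[...,2]>0),8),("top",low&(abs(P[...,2]-50)<8),50),("blue",(H>100)&(H<130)&(S>120)&ws&(P[...,2]>15),47),("orange",(H>5)&(H<18)&(S>180)&ws,100)):
        m=cv2.morphologyEx(m.astype(np.uint8),cv2.MORPH_CLOSE,np.ones((5,5))) if nm=="top" else m.astype(np.uint8)
        k,l,st,ce=cv2.connectedComponentsWithStats(m)
        for i in range(1,k):
            if st[i,4]<60: continue
            p=P[(l==i)&(d>0)]
            w=onplane(np.argwhere(l==i)[:,::-1],C,h)[:,:2].astype(np.float32) if nm in("grey-low","top") else p[:,:2].astype(np.float32)
            r=cv2.minAreaRect(w)
            print(n,nm,st[i,4],ce[i].round(),np.round(r[0]),np.round(r[1]),round(r[2],1),"z95",np.percentile(p[:,2],95).round())
E
```

```text
scene grey-low 238 [340. 157.] [419. 466.] [ 40. 183.] 54.1 z95 13.0
scene grey-low 669 [117. 222.] [ 478. -339.] [ 74. 153.] 13.9 z95 15.0
scene grey-low 99 [401. 252.] [825. 520.] [152.   9.] 0.4 z95 20.0
scene grey-low 71 [154. 272.] [ 690. -252.] [ 9. 93.] 27.3 z95 19.0
scene top 2724 [262. 202.] [552. 137.] [213. 249.] 4.8 z95 56.0
scene top 112 [404. 247.] [826. 518.] [ 12. 147.] 89.0 z95 58.0
scene top 65 [201. 288.] [ 798. -120.] [51. 24.] 85.7 z95 64.0
scene blue 811 [361. 193.] [601. 468.] [106. 136.] 88.3 z95 62.0
scene blue 101 [116. 217.] [ 483. -338.] [17. 42.] 16.9 z95 53.0
scene blue 510 [307. 261.] [797. 208.] [74. 80.] 22.9 z95 90.0
scene orange 311 [245. 217.] [612.  62.] [58. 59.] 15.5 z95 111.0
side grey-low 183 [250.  80.] [819. 527.] [ 59. 161.] 71.8 z95 19.0
side grey-low 359 [143. 133.] [418. 471.] [ 43. 180.] 57.8 z95 11.0
side grey-low 311 [257. 221.] [554.  22.] [ 60. 220.] 80.8 z95 19.0
side grey-low 66 [364. 227.] [ 770. -131.] [22. 54.] 59.6 z95 19.0
side grey-low 126 [372. 274.] [ 698. -249.] [ 9. 99.] 28.4 z95 18.0
side grey-low 1977 [318. 353.] [ 478. -337.] [ 73. 153.] 13.6 z95 12.0
side top 201 [253.  70.] [822. 519.] [ 34. 154.] 85.0 z95 58.0
side top 3957 [235. 184.] [548. 139.] [213. 255.] 5.0 z95 54.0
side top 140 [364. 217.] [ 767. -123.] [43. 60.] 43.9 z95 58.0
side blue 1186 [198. 105.] [597. 469.] [112. 134.] 86.6 z95 61.0
side blue 696 [299. 129.] [782. 206.] [102.  78.] 4.9 z95 90.0
side blue 266 [319. 347.] [ 477. -338.] [14. 51.] 15.4 z95 50.0
side orange 550 [270. 185.] [600.  60.] [52. 64.] 46.2 z95 110.0
```

```bash
python3 - <<'E'
from h import *
print(np.array(optics.camera_params("wrist")["T_tool_cam"]).round(2))
y=np.radians(4.9)
def best(yaw):
    return yaw
for n,p,yaw in(("win",(495,133,250),np.radians(4.9)),("cov",(478,-338,220),np.radians(13.8))):
    R=[(ctrl.solve_ik(p,down(a)),a) for a in(yaw,yaw+np.pi)]
    R=[(q,a) for q,a in R if q is not None]; q,a=min(R,key=lambda x:abs(x[0][5])); print(n,np.round(q,2),a)
    ctrl.move_ptp(p,down(a)); ctrl.hold(.2); s=sensors.read_state()
    im,d,C=grab("wrist"); save(im,n+".png"); np.savez(n+".npz",im=im,d=d,pos=s["eef_pos"],rot=s["eef_rot"]); print(s["t"],s["eef_pos"])
cv2.imwrite("pics/both.png",cv2.resize(np.hstack([cv2.imread("pics/win.png"),cv2.imread("pics/cov.png")]),(800,300)))
E
```

```text
[[   0.     -0.95   -0.32   82.33]
 [   1.      0.      0.     -0.61]
 [  -0.     -0.32    0.95 -116.86]
 [   0.      0.      0.      1.  ]]
win [ 0.09  0.08  1.7  -0.    1.36  0.01] 0.08552113334772216
1.9833 [494.80884391 133.8704768  250.0066116 ]
cov [-0.76  0.26  1.55 -0.    1.33 -1.  ] 0.24085543677521748
3.9583 [ 478.54402778 -337.08850222  220.15564571]
```

View pics/both.png

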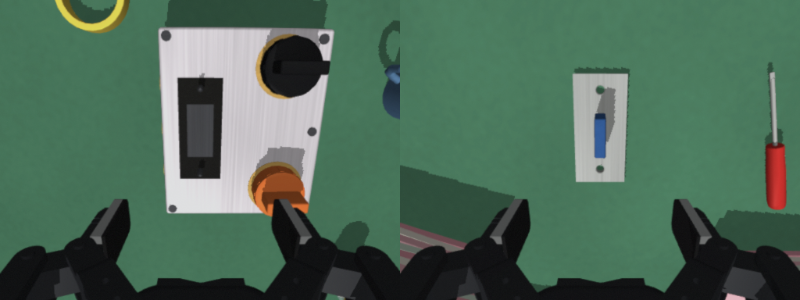

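The left half shows the window with its pins at about (202,88) and (200,162). The orange cap is at (278,190) and the black cap at (290,66). The right half shows the cover at (600,127), with holes at (600,90) and (600,169). Next I'll zoom in on the pins and fit the rectangles.

```bash
python3 - <<'E'
from h import *
out=[]
for n,h,box in(("win",50,(215,85,75,155)),("cov",8,(205,85,110,160))):
    z=np.load(n+".npz");im,d=z["im"],z["d"];C=cam("wrist",dict(eef_pos=z["pos"],eef_rot=z["rot"]));P=cloud(d,C)
    hsv=cv2.cvtColor(im,cv2.COLOR_RGB2HSV).astype(int)
    m=((hsv[...,1]<60)&(hsv[...,2]>110)&(abs(P[...,2]-h)<8)).astype(np.uint8); m[250:]=0 if n=="cov" else m[250:]
    k,l,st,ce=cv2.connectedComponentsWithStats(m);i=1+st[1:,4].argmax()
    w=onplane(np.argwhere(l==i)[:,::-1],C,h)[:,:2].astype(np.float32)
    print(n,st[i],cv2.minAreaRect(w), "z",np.median(P[...,2][l==i]))
    # depth-based: pins / grip
    if n=="cov":
        g=(hsv[...,0]>100)&(hsv[...,0]<130)&(hsv[...,1]>110)&(P[...,2]>42)&(P[...,2]<53)
        w=onplane(np.argwhere(g)[:,::-1],C,47)[:,:2].astype(np.float32)
        print("grip",g.sum(),cv2.minAreaRect(w))
        m[:]=0
    x,y,a,b=box; out.append(cv2.resize(im[y:y+b,x:x+a],None,fx=600/b*.95,fy=600/b*.95,interpolation=cv2.INTER_CUBIC)[:570])
    if n=="win":
        pp=P[100:240,220:290].reshape(-1,3);pz=pp[pp[:,2]>58];print(len(pz),pz[:20].round())
    # 
cv2.imwrite("pics/crop.png",np.hstack([cv2.resize(o,(o.shape[1],560))for o in out])[:,:,::-1])
print([o.shape for o in out])
E
```

```text
win [  202    35   226   238 31073] ((546.2101440429688, 143.03240966796875), (207.82237243652344, 245.82191467285156), 4.935873985290527) z 49.14527858166559
153 [[486. 196.  62.]
 [486. 196.  63.]
 [487. 196.  61.]
 [488. 196.  63.]
 [489. 196.  59.]
 [485. 195.  62.]
 [486. 195.  64.]
 [487. 195.  64.]
 [487. 195.  64.]
 [488. 195.  63.]
 [489. 195.  63.]
 [484. 194.  62.]
 [485. 194.  64.]
 [486. 194.  65.]
 [487. 194.  66.]
 [488. 194.  66.]
 [488. 194.  65.]
 [489. 194.  64.]
 [490. 194.  62.]
 [484. 193.  63.]]
cov [ 221   94   71  139 8094] ((476.0767517089844, -336.84259033203125), (70.92503356933594, 149.33511352539062), 13.746818542480469) z 7.154744722978023
grip 683 ((475.7986145019531, -335.9857482910156), (12.175281524658203, 48.621131896972656), 14.195782661437988)
[(570, 276, 3), (570, 392, 3)]
```

View pics/crop.png

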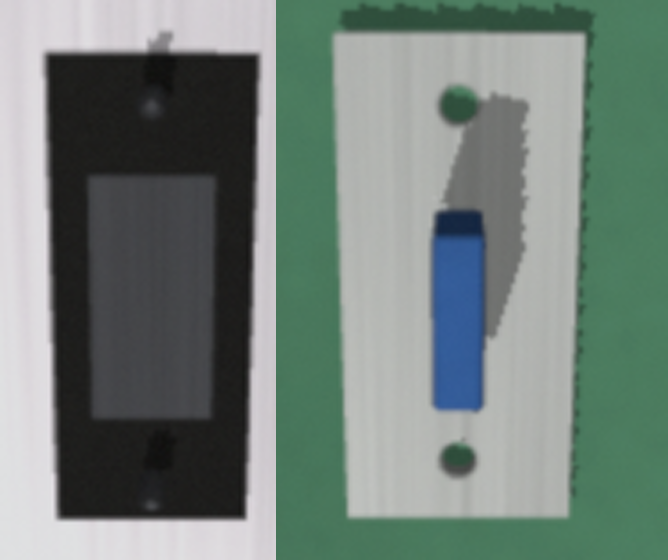

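The crop shows pin tips at (151,104) and (151,502), and cover holes at (458,104) and (458,459). That is enough to work from, so I'll grasp the cover and lift it.

```bash
python3 - <<'E'
from h import *
z=np.load("win.npz");im,d=z["im"],z["d"];C=cam("wrist",dict(eef_pos=z["pos"],eef_rot=z["rot"]));P=cloud(d,C)
print("pin tops",onplane([(256.1,113.8),(256.1,223.9)],C,68).round(1))
sub=np.zeros(d.shape,bool);sub[95:245,225:285]=1
for lo,hi in((95,170),(170,245)):
    m=sub.copy();m[:lo]=0;m[hi:]=0;m&=(P[...,2]>66);print(m.sum(),P[m].mean(0).round(1),np.argwhere(m).mean(0))
# grasp
a=np.radians(13.8);R=down(a);p=np.array([476,-336.6])
ctrl.gripper_to(60); ctrl.move_ptp([*p,110],R)
hit=ctrl.move_l([*p,40],vel=80,threshold=15);print("hit",hit)
ctrl.gripper_to(5,force=60);s=sensors.read_state();print(s["grip_width"],s["eef_pos"],s["force"])
ctrl.move_l([*p,170],vel=120);ctrl.hold(.2)
s=sensors.read_state();print(s["grip_width"],s["force"],s["t"])
im,d,C=grab("wrist");save(im,"held.png");np.savez("held.npz",im=im,d=d,pos=s["eef_pos"],rot=s["eef_rot"])
E
```

```text
pin tops [[487.8 192.1  68. ]
 [497.3  83.5  68. ]]
32 [487.  204.4 226.4] [125.125   251.40625]
33 [490.  171.1 266.8] [213.06060606 254.06060606]
hit False
13.041698944647148 [ 476.48269609 -336.92160483   40.66457497] [ 0.45598978 -0.23152269  3.54842685]
13.133736407692796 [ 0.39767431 -0.63899814 -3.51433712] 7.8417
```

View pics/held.png

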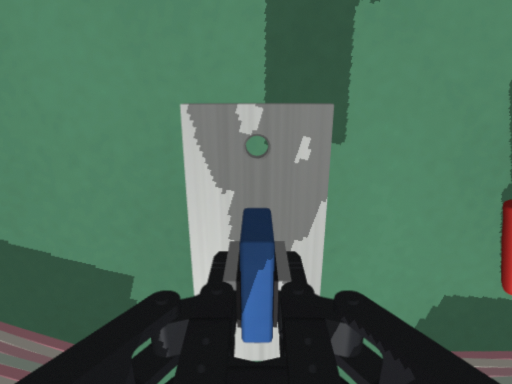

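The plate is held level, with its far hole at (257,146). The pin tops measured 109 mm apart with their midpoint at about (492.5,137.8), yaw 5.0°. I'll hover just short of the +y pin, so that hole and pin appear in one picture and camera bias cancels.

```bash
python3 - <<'E'
from h import *
a=np.radians(4.98);R=down(a);u=np.array([-np.sin(a),np.cos(a)])
p=np.array([492.5,137.8])-60*u
ctrl.move_ptp([*p,180],R);ctrl.move_l([*p,125],vel=100);ctrl.hold(.3)
s=sensors.read_state();print(s["eef_pos"],s["eef_rot"].round(4) if hasattr(s["eef_rot"],"round") else s["eef_rot"],s["t"])
im,d,C=grab("wrist");save(im,"hov.png");np.savez("hov.npz",im=im,d=d,pos=s["eef_pos"],rot=s["eef_rot"])
E
```

```text
[498.20191874  78.06373253 125.6867118 ] [[-8.690e-02  9.962e-01  1.400e-03]
 [ 9.962e-01  8.690e-02 -0.000e+00]
 [-1.000e-04  1.400e-03 -1.000e+00]] 10.425
```

View pics/hov.png

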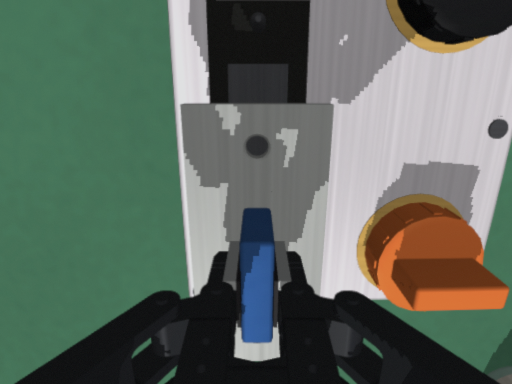

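The hole is at (257,146) and the +y pin tip at about (258,17). I'll compute the correction from these.

```bash
python3 - <<'E'
from h import *
z=np.load("hov.npz");im,d=z["im"],z["d"];C=cam("wrist",dict(eef_pos=z["pos"],eef_rot=z["rot"]))
g=cv2.cvtColor(im,cv2.COLOR_RGB2GRAY).astype(int)
print(g[8:34:2,246:272:2])
hm=np.argwhere(g[130:162,240:275]<70).mean(0)+[130,240];print("hole px",hm)
pm=np.argwhere(g[8:32,250:268]>45);pc=pm.mean(0)+[8,250];print("pin px",pc,len(pm))
a=np.radians(4.98);x=np.array([np.cos(a),np.sin(a)]);u=np.array([-np.sin(a),np.cos(a)])
h=onplane([hm[::-1]],C,93)[0,:2]
for pix in (pc[::-1],(258,17)):
    q=onplane([pix],C,68)[0,:2];print(h,q,"delta x,y",(q-h)@x,(q-h)@u,"target",z["pos"][:2]+q-h)
hp=h-z["pos"][:2];print("hole rel tcp",hp@x,hp@u)
E
```

```text
[[17 19 19 18 18 17 17 18 19 18 18 17 18]
 [18 20 15 19 18 18 18 17 20 19 18 16 19]
 [17 16 16 19 20 27 29 24 20 16 18 16 18]
 [18 16 18 24 31 35 38 35 33 20 15 17 19]
 [23 16 20 30 33 44 46 43 34 29 18 19 19]
 [23 18 21 29 32 47 48 45 32 28 19 19 19]
 [25 23 22 25 28 42 48 42 29 27 18 18 19]
 [30 27 22 26 22 23 29 27 26 26 18 18 21]
 [29 28 22 21 21 21 21 23 23 25 22 18 20]
 [29 27 26 22 21 22 21 23 23 22 19 17 19]
 [28 30 29 23 18 19 22 21 21 22 18 20 16]
 [29 30 27 24 20 20 20 21 21 18 19 14 17]
 [20 18 17 20 20 21 19 19 19 19 19 17 16]]
hole px [145.77083333 256.66666667]
pin px [ 18.11764706 257.58823529] 17
[492.17551439 132.92249585] [487.51030674 191.73671228] delta x,y 0.4579477200632187 58.99717366659181 target [493.53671109 136.87794896]
[492.17551439 132.92249585] [487.66771258 192.25609802] delta x,y 0.6598462015179187 59.50093467106552 target [493.69411693 137.3973347 ]
hole rel tcp -1.2414755127883979 55.17481491634293
```

```bash
python3 - <<'E'
from h import *
a=np.radians(4.98);R=down(a);t=np.array([493.6,137.1])
ctrl.move_l([493.1,137.1,118],rot=R,vel=60);ctrl.hold(.3)
e=t-np.array(sensors.read_state()["eef_pos"])[:2];print(e)
c=np.array([493.1,137.1])+e
ctrl.move_l([*c,113],vel=40);ctrl.hold(.2);s0=sensors.read_state();print(s0["eef_pos"],s0["force"])
for zz,v in((105,20),(98,20),(92.5,15),(89,10)):
    hit=ctrl.move_l([*c,zz],vel=v,threshold=8);s=sensors.read_state();print(zz,hit,s["eef_pos"],s["force"],s["wrist_torque"],s["t"])
    if hit: break
im,d,C=grab("wrist");save(im,"ins.png")
E
```

```text
[0.41075697 0.24641925]
[493.55305639 137.36043431 113.0000115 ] [ 0.59300006 -0.24255549 -3.71223912]
105 False [493.40378221 137.32087578 104.81646571] [-0.21753728 -0.47401334 -3.97025324] [ 0.00426219 -0.01199455  0.01183863] 12.9417
98 False [493.37509022 137.33667307  97.79911846] [ 0.78862859  0.46519533 -3.94043069] [-0.01920907  0.01996566  0.02273126] 13.4417
92.5 False [493.41939716 137.31989698  92.36469453] [ 0.40135089 -0.01286815 -3.78056728] [-0.01021297 -0.00172023 -0.01596882] 13.9583
89 True [493.91881559 137.40865992  90.6358366 ] [ 0.44501169 -0.11268705  5.41334931] [-0.04165712  0.03123834 -0.05102084] 14.2667
```

View pics/ins.png

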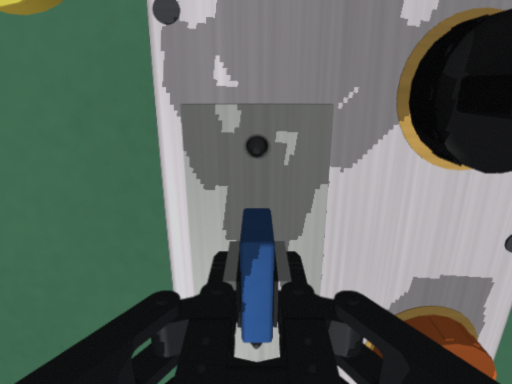

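The plate made contact at TCP z = 90.64, which is exactly the flush height, and a pin shows in each hole. I'll release it, back off and check.

```bash
python3 - <<'E'
from h import *
a=np.radians(4.98);R=down(a)
s=sensors.read_state();p=np.array(s["eef_pos"])
ctrl.gripper_to(45);ctrl.move_l([p[0],p[1],150],vel=120)
ctrl.move_l([525,70,280],rot=R,vel=200);ctrl.hold(.3)
s=sensors.read_state();im,d,C=grab("wrist");save(im,"chk.png");P=cloud(d,C)
hsv=cv2.cvtColor(im,cv2.COLOR_RGB2HSV).astype(int)
x=np.array([np.cos(a),np.sin(a)]);u=np.array([-np.sin(a),np.cos(a)])
loc=(P[...,:2]-[493.6,137.1]);X=loc@x;Y=loc@u
for y0 in(-70,-40,40,70):
    for x0 in(-25,25):
        m=(abs(X-x0)<6)&(abs(Y-y0)<6)&(d>0);print(y0,x0,m.sum(),np.median(P[...,2][m]).round(1))
m=(X>45)&(X<60)&(abs(Y)<40)&(d>0);print("block top",np.median(P[...,2][m]))
o=(hsv[...,0]>3)&(hsv[...,0]<19)&(hsv[...,1]>170)&(abs(P[...,2]-109)<5)
w=onplane(np.argwhere(o)[:,::-1],C,109)[:,:2].astype(np.float32);r=cv2.minAreaRect(w);print("wing",o.sum(),r)
print(s["t"],s["eef_pos"])
for b in(a+np.pi/2,a-np.pi/2):
    for k in(-70,0,70):
        q=ctrl.solve_ik([605.1,66.5,107],down(b+np.radians(k)));print(np.degrees(b),k,None if q is None else np.round(q,2))
E
```

```text
-70 -25 939 312.2
-70 25 110 57.1
-40 -25 122 57.3
-40 25 132 57.0
40 -25 158 57.3
40 25 154 57.2
70 -25 151 57.4
70 25 147 57.4
block top 49.19392166515348
wing 755 ((602.2205200195312, 67.57086181640625), (48.626304626464844, 13.863306045532227), 5.117705821990967)
16.5833 [524.4386205   70.36900656 279.05526818]
94.97999999999999 -70 [-0.03  0.43  1.58 -0.    1.13 -0.47]
94.97999999999999 0 [-0.03  0.43  1.58 -0.    1.13 -1.69]
94.97999999999999 70 None
-85.02000000000001 -70 [-0.03  0.43  1.58 -0.    1.13  2.67]
-85.02000000000001 0 [-0.03  0.43  1.58 -0.    1.13  1.45]
-85.02000000000001 70 [-0.03  0.43  1.58 -0.    1.13  0.23]
```

View pics/chk.png

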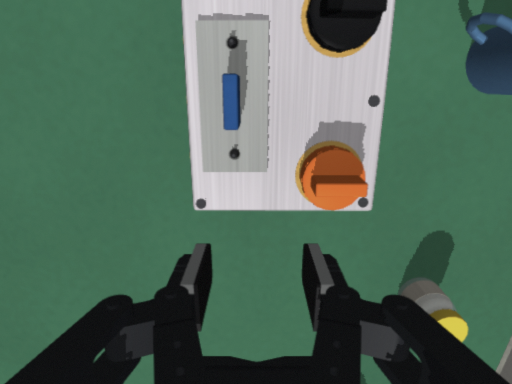

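The cover lies flush: its top measures 57.2 all over against 49.2 for the block, with the usual camera offset. Next I'll grip the orange wing and feel for the loosening direction in small steps.

```bash
python3 - <<'E'
from h import *
b=np.radians(4.98-90);p=np.array([604.3,66.7])
ctrl.gripper_to(45)
ctrl.move_ptp([*p,180],down(b));ctrl.hold(.2)
e=p-np.array(sensors.read_state()["eef_pos"])[:2];c=p+e;print(e)
print("hit",ctrl.move_l([*c,107],vel=90,threshold=12))
ctrl.gripper_to(5,force=50);s=sensors.read_state();print(s["grip_width"],s["eef_pos"],s["force"],s["wrist_torque"],s["t"])
t0=np.array(s["wrist_torque"])
def turn(k):
    ctrl.move_l([*c,107],rot=down(b+np.radians(k)))
    s=sensors.read_state();R=np.array(s["eef_rot"]);act=np.degrees((np.arctan2(R[1,1],R[0,1])-b+np.pi)%(2*np.pi)-np.pi)
    tz=np.array(s["wrist_torque"])-t0;print(k,act.round(1),tz.round(2),np.round(s["force"],1),round(s["t"],2));return abs(tz[2])
def run(sg):
    for k in range(4,17,4):
        if turn(sg*k)>0.6: return k
    return None
k=run(1)
if k:
    turn(0); print("other way"); print(run(-1))
E
```

```text
[-0.11045265 -0.02034434]
hit False
13.143935325300781 [604.89027451  66.6305811  107.95565504] [ 0.53382703 -0.27196239  3.98940962] [0.02767785 0.09021706 0.02474243] 19.7917
4 3.9 [ 0.03 -0.14  0.02] [0.3 0.4 5.3] 20.04
8 7.9 [ 0.07 -0.19 -0.02] [-0.   0.9  5.6] 20.29
12 11.9 [ 0.09 -0.12 -0.03] [ 0.4 -0.1  5.7] 20.54
16 15.9 [ 0.09 -0.17 -0.01] [-0.2  0.7  6. ] 20.79
```

It turns freely in the positive direction, so I'll go on to 70° and then lift gently.

```bash
python3 - <<'E'
from h import *
b=np.radians(4.98-90);c=np.array([604.2,66.7])
for k in(30,44,57,70):
    ctrl.move_l([*c,107],rot=down(b+np.radians(k)));s=sensors.read_state()
    print(k,np.round(s["wrist_torque"],2),np.round(s["force"],1),s["grip_width"],s["t"])
    if abs(s["wrist_torque"][2])>.6: raise SystemExit
ctrl.hold(.2)
h=ctrl.move_l([*c,113],vel=20,threshold=15);s=sensors.read_state();print(h,s["eef_pos"],s["force"])
if not h:
    h=ctrl.move_l([*c,140],vel=60,threshold=15);print(h)
    if not h: ctrl.move_l([*c,225],vel=80);ctrl.hold(.5)
s=sensors.read_state();print(s["eef_pos"],s["force"],s["grip_width"],s["t"])
im,d,C=grab("wrist");sc,_,_=grab("side")
save(np.hstack([cv2.resize(im,(400,300)),cv2.resize(sc[100:320,130:420],(400,300))]),"fin.png")
E
```

```text
30 [ 0.13 -0.06  0.05] [0.7 1.1 5.5] 13.313710098242375 21.1833
44 [ 0.1  -0.01  0.02] [0.3 0.4 5.5] 13.523650848715159 21.575
57 [0.14 0.   0.03] [-0.1 -0.   5.3] 13.075306914006408 21.95
70 [ 0.17 -0.02  0.01] [0.8 1.1 6. ] 13.408495411233982 22.325
False [603.89505761  66.426179   112.6883475 ] [ 1.03088633 -1.15723583 -1.74049552]
False
[604.1994092   66.68522575 224.94529325] [ 0.43665375  0.97658059 -0.61017448] 13.140232058957196 25.2917
```

View pics/fin.png

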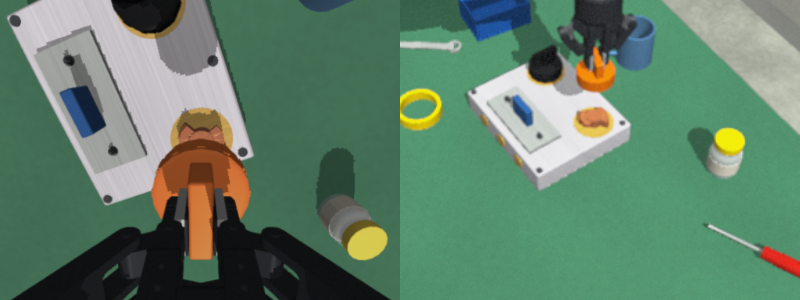

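The orange cap is held upright above its bare stem, about 117 mm higher than it sat. The cover is still flush with both pins showing, and nothing else has moved. I'm handing in.

```bash
python3 - <<'E'
from h import *
ctrl.hold(.3);s=sensors.read_state();print(np.abs(s["qvel"]).max(),s["grip_width"],s["t"]);ctrl.finish_job()
E
```

```text
0.0020851024783269615 12.922635797867835 25.6917
the job is handed in; nothing more can be done
```

The job is done and handed in at 25.7 s of the 58 s allowed; `finish_job` gave no verdict.

- **Cover:** I lowered the plate over both pins until it met the block at the expected flush height, then let go. Its top measured level within 0.4 mm, 8 mm above the block face, at seven of the eight points sampled. The eighth (y = -70, x = -25) gave no valid reading (312 mm, on about eight times as many pixels as the others). The later pictures show the plate still seated, with a pin in each hole.
- **Orange cap:** It turned freely counter-clockwise seen from above, so I did not need to try the other way. I took it to 70° with almost no torque and lifted it straight off with no snag. The arm is still holding it upright and still, about 117 mm above where it sat.
- **Everything else:** In the last pictures the black cap and the nearby objects in view looked undisturbed. I judged that by eye, without measuring.
- **Disagreement:** The fixed cameras and the wrist camera put the block 4–5 mm apart. I corrected for this by measuring the hole and the pin together in one wrist picture, and the cover then went on with no sideways force.

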